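Pack the painter's case

TASK

Pack the painting things back into the wooden case: lay the painting knife flat in the bin without cross walls, the full large tube flat in the long bay of the tube bin and the full small tube flat in its short bay, and stand the capped ink bottle upright in the one empty cell of the bottle bin. Set each down on the floor of its compartment gently, without dropping it. The broad scraper, the used-up rolled tube and the open empty bottle do not belong in the case: leave them where they are.

Things in the scene. Friction and masses are not known exactly. Their poses are not given: they have to be found in the camera images.
- knife_bin: Grey open plastic bin WITHOUT cross wall, one of three equal fixed bins (217 x 90 x 28 mm high, walls 2.5) side by side, 92 mm apart, in any order, in a fixed brown wooden case (234 x 294 mm, 36 high) on the table. Origin: centre of the bin's underside, 6 mm above the table; x along its length, y across, z up. Inside 212 x 85 mm, floor at z = 2.5 mm.
- tube_bin: Tube bin: the same grey bin with ONE cross wall (26 mm high from the underside) that makes a long and a short bay. Origin and axes as for the knife bin. In its own frame the long bay is 122 mm long inside, centred at x = -45 mm, the short bay 87 mm long, centred at x = +62 mm; both 85 mm wide, floor at z = 2.5 mm.
- bottle_bin: Bottle bin: the same grey bin with TWO cross walls (26 mm high), so three cells each 69 mm (along x) x 85 mm (along y) inside, floor at z = 2.5 mm. Origin and axes as for the knife bin. The cells centred at x = 0 and x = +71.5 mm already hold capped ink bottles (59 mm high, fixed); the empty cell is centred at x = -71.5 mm.
- painting_knife: Artist's painting knife, 180 mm long, lying on its pale wooden handle; cranked steel neck, small pointed leaf blade (58 x 26 mm, about 16 mm above the table). Origin: under the middle of its length, at table level; x points to the blade's tip, z up. Handle from x = -90 to +5 mm, up to 22 mm wide, 17 high; balances near x = -23 mm, where it is 19 wide. About 55 g.
- large_tube: Full large paint tube lying down, 105 mm long, white with bare aluminium ends and a white cap: 28 mm thick round shoulder at the cap end, tapering to a flat crimped tail 42 mm wide. Origin: under the middle of its length; x points to the cap, z up. At the middle it is about 34 mm wide and 22 mm high. About 85 g, balances near x = -3 mm.
- small_tube: Full small paint tube lying down, 72 mm long, same make: 20 mm thick at the shoulder, tapering to a flat crimped tail 30 mm wide. Origin: under the middle of its length; x points to the cap, z up. At the middle it is about 24 mm wide and 16 mm high. About 40 g, balances near x = -4 mm.
- ink_bottle: Full ink bottle standing upright: square amber glass body 42 x 42 mm, 38 mm high, with a black screw cap (27 mm diameter) on top, 59 mm high in all. Origin: centre of its underside; x and y square to its sides, z up. About 110 g.
- scraper: Look-alike, to be left: broad scraper, 180 mm long, the same pale wooden handle as the painting knife but a flat steel blade that widens to 52 mm at its straight end. Lies flat; origin under the middle of its length, x points to the blade.
- spent_tube: Look-alike, to be left: used-up large tube, 66 mm long, same 28 mm shoulder and white cap but squeezed flat and its tail rolled up into a bare aluminium roll 18 mm thick and 42 mm wide. Lies on the table; origin under the middle of its length, x points to the cap.
- open_bottle: Look-alike, to be left: empty ink bottle, the same amber glass body (42 x 42 x 38 mm) but without cap, so that its bare glass neck (21 mm diameter) with a dark open mouth shows; 54 mm high. Stands upright; origin at the centre of its underside.
Not all that is in view belongs to the job. Leave any green, orange or yellow look-alike of the small_tube alone.

How it is judged (in metres and radians):
At the end, for the whole second after the job is handed in: Knife, both tubes and capped bottle each on the floor of its own compartment (underside within 4.5 mm of it, tilted under 0.15 rad, bottle under 0.1), released and at rest; scraper, used-up tube and open bottle within 30 mm of their start, open bottle upright (x of painting_knife in the frame of knife_bin between -0.025 and 0.025 m and y of painting_knife in the frame of knife_bin between -0.035 and 0.035 m and z of painting_knife in the frame of knife_bin between -0.002 and 0.007 m and angle between each of painting_knife, large_tube, small_tube's own z axis and vertical below 0.15 rad and linear speed of each of painting_knife, large_tube, small_tube, ink_bottle below 0.02 m/s and angular speed of each of painting_knife, large_tube, small_tube, ink_bottle below 0.2 rad/s and contact force between the fingers and painting_knife below 0.1 N and x of large_tube in the frame of tube_bin between -0.067 and -0.023 m and y of large_tube in the frame of tube_bin between -0.03 and 0.03 m and z of large_tube in the frame of tube_bin between -0.002 and 0.007 m and contact force between the fingers and large_tube below 0.1 N and x of small_tube in the frame of tube_bin between 0.0322 and 0.0922 m and y of small_tube in the frame of tube_bin between -0.035 and 0.035 m and z of small_tube in the frame of tube_bin between -0.002 and 0.007 m and contact force between the fingers and small_tube below 0.1 N and x of ink_bottle in the frame of bottle_bin between -0.0875 and -0.0555 m and y of ink_bottle in the frame of bottle_bin between -0.024 and 0.024 m and z of ink_bottle in the frame of bottle_bin between -0.002 and 0.007 m and angle between ink_bottle's own z axis and vertical below 0.1 rad and contact force between the fingers and ink_bottle below 0.1 N and distance of each of scraper, spent_tube, open_bottle from where it was at the start of the episode below 0.03 m and angle between open_bottle's own z axis and vertical below 0.2 rad); the robot touches nothing.
It fails at once if the knife, a tube or the ink bottle is dropped or thrown (faster than 0.6 m/s while the fingers do not touch it) ((contact force between the fingers and painting_knife below 0.02 N and linear speed of painting_knife above 0.6 m/s) or (contact force between the fingers and large_tube below 0.02 N and linear speed of large_tube above 0.6 m/s) or (contact force between the fingers and small_tube below 0.02 N and linear speed of small_tube above 0.6 m/s) or (contact force between the fingers and ink_bottle below 0.02 N and linear speed of ink_bottle above 0.6 m/s)).
It fails at once if the scraper, the used-up tube or the open bottle is moved more than 30 mm, or the open bottle tipped over (distance of any of scraper, spent_tube, open_bottle from where it was at the start of the episode above 0.03 m or angle between open_bottle's own z axis and vertical above 0.6 rad).
It also fails if it takes over 112 s, if anything falls off the work surface, if the arm or the gripper's body presses on something with over 40 N, if the wrist force passes 120 N, or if a joint passes its speed limit or range.

ROBOT

A 6-joint arm with a two-finger parallel gripper is mounted at the origin on the work surface. World frame = base frame: x ahead of the robot, y to its left, z up, the work surface at z = 0. Lengths are in mm, angles in rad, forces in N, time in s.
With the tool pointing down it reaches from about 275 to 850 mm from the base axis. Payload 19 kg.
Tool frame: the origin (TCP) lies midway between the tips of the shut fingers; the grasp point (between the pads) lies manip.pinch_z behind it (manip.pinch_z is the distance from the TCP to the grasp point, in mm); z points along the fingers, y is the line along which they close (so a half turn about z gives the same grasp; the last joint's range is limited). The gripper opens to 85 mm and grips with 20 to 120 N. Pads are 22 mm wide; open, the fingers measure 114 mm over their backs; the gripper's body (76 mm by 85 mm) begins 54 mm behind the grasp point. The pads swing forward as they close: fully open they stand 13 mm farther back than shut.
Start: joints at [-1.306, 0.15, 1.437, -0, 1.554, -0.134], TCP at [223.252, -529.857, 231.267] pointing down, gripper open.
Joint ranges: [-2.8, 2.8], [-0.68, 2.1], [0.12, 2.68], [-1.39, 4.53], [0.16, 2.79], [-2.81, 2.81]. Speed limits (rad/s): [1.89, 1.89, 2.22, 3.01, 3.01, 3.01].

INTERFACE

Orientations are given as a unit quaternion [x, y, z, w].
In Python, from cell import observe, vision, job, nets, manip gives the robot as it stands.
- The arm moves only by the tool creep_tool, called by a JSON object that holds its "method" and its "body". Schema: {"type":"object","properties":{"plan":{"type":"array","items":{"type":"object","properties":{"aperture":{"type":"number"},"tx":{"type":"number"},"ty":{"type":"number"},"tz":{"type":"number"},"spin":{"type":"number"}},"additionalProperties":false,"required":["aperture"]},"minItems":1,"maxItems":20},"squeeze":{"type":"number"},"only":{"type":"string"},"quiet":{"type":"boolean"},"lines":{"type":"string"}},"required":["plan"],"additionalProperties":false}. plan is a list of rows, 1 to 20 of them, each an object with the fields aperture (the finger opening in mm), tx, ty, tz (the shift in normalised numbers (1 is 600 mm)), spin (a turn about the tool's z in fractions of the full range, 1 being 2 rad); a field left out counts as zero (the opening has to be given); each row is the pose to reach, as a shift and turn from the pose commanded when the call began, along the tool's axes at that moment; what a row does not reach only later rows make up. A row lasts 1/12 s, in which the tool goes at most 41.7 mm and 0.125 rad, less where a joint would pass 70% of its speed; a pose out of reach is approached as far as the arm can. The fingers move at their own pace and stop on an object; squeeze is the grip in N (left out, the last holds). Time passes only in rows, so rows that do not move let the fingers close. The tool returns the time, the measured TCP pose, the force, the opening and the grip force at its end. only (a regular expression) keeps the lines of the reply that match it, lines (a string "A,B") keeps lines A to B, and quiet returns only ok. Shift and turn numbers lie between -1 and 1, and a call with a number outside is refused. Input that does not fit is refused with a message, and nothing moves.
- observe(): the state, without advancing time (a new reading comes with each control period).
- vision.grab_frame(name): name is "scene" or "top"; returns (picture, depth): 480x640x3 uint8, red, green, blue; 480x640 float32, mm along the optical axis (not along the pixel's ray), 0 where there is no reading.
- vision.get_calibration(name): a dict with "fx", "fy", "cx", "cy" (pixels), "cam_to_world" (4x4, takes a point from camera to world coordinates). Camera axes: x right, y up, looking along -z (the intrinsics and any distortion apply to the point x, -y, -z); pixel columns grow to the right and rows downward; lengths in mm; the calibration is good to about 2 mm. A picture is of the moment at which its call begins. get_calibration takes no time and is no camera call.
- job.sign_off(): hands the job in; it is judged then, once.
Trained networks look in the newest picture that a camera, given by its name, has taken for a name from the list of things; names that differ only in an ending like _2 or _b are one class to them, and where a whole thing is asked for, a point or a joint stands for the part that bears it (a point fixed in the world has none). Each returns a list of dicts, best first, with "conf" (0 to 1); they miss things now and then, are a little off and sometimes report something else, mostly with a low value. They report only what shows in the picture. A call takes as long as a camera call. They do not tell look-alikes from the thing itself.
- nets.spot_in(camera, query): "at" ([x, y, z] in mm, in world coordinates, good to about 4 mm: the middle of the surface that is visible of it).
The state is a dict: "clock": time; "joints": joint angles; "qd": joint speeds; "joint_efforts": joint torques, N m; "position": TCP position; "tool_rot": TCP orientation; "ft_force": force on the tool from outside, world axes, zero at the start; "wrist_torque": the same for the moment, N m; "width": finger opening in mm; "finger_force": force on a finger pad.
Only numpy, scipy, OpenCV 4.12 (cv2) and the standard library are available. Lean on these libraries where they do the work, as an engineer would, in place of code of your own. Each camera call takes 0.05 s, during which the arm holds its last target. There are 200 camera calls.

## Working session

There is one attempt and no reset: what is moved stays moved. The work goes in short steps, Python scripts to look and compute and a tool call to move; the robot and the scene stay as the last step left them, time stands still between calls to the robot, and variables do not carry over. Pictures are saved under pics/ and viewed, at most 17 in all, crops included, and the job is handed in when it is done.

```bash
ls; mkdir -p pics
```

Run:
```python
from cell import observe, vision, job, nets, manip
import cv2
print(manip.pinch_z, observe())
for n in("top","scene"):
    p,d=vision.grab_frame(n); cv2.imwrite(f"pics/{n}0.png",p[:,:,::-1])
    print(n,vision.get_calibration(n))
    for q in "knife_bin tube_bin bottle_bin painting_knife large_tube small_tube ink_bottle".split():
        print(n,q,[( [round(v) for v in r["at"]],round(r["conf"],2)) for r in nets.spot_in(n,q)])
```

```text
pics
18.700000000000003 {'clock': 0.0, 'joints': array([-1.30602380e+00,  1.50975712e-01,  1.43803162e+00,  5.70678397e-06,
        1.55378908e+00, -1.33965186e-01]), 'qd': array([ 8.95117166e-04, -1.68378228e-04, -4.40739413e-06, -1.33516334e-03,
       -2.03813853e-03, -1.10040756e-04]), 'joint_efforts': array([ 4.04160064e-04, -7.13059187e+01, -5.70853937e+01, -1.90649826e-04,
        9.08708753e-03, -7.44826963e-06]), 'position': array([ 223.18401405, -529.65268456,  230.68102374]), 'tool_rot': array([ 9.80191604e-01,  1.98050645e-01, -3.64901500e-05, -6.00778028e-04]), 'ft_force': array([ 0.87436773,  0.92538772, -0.48939177]), 'wrist_torque': array([ 0.02019452, -0.02537084,  0.03883529]), 'finger_force': 0.0, 'width': 85.22290711017025}
top {'fx': 601.0943332456553, 'fy': 601.0943332456553, 'cx': 319.96394176520744, 'cy': 240.42452523424151, 'cam_to_world': array([[ 1.71095276e-02,  9.96247007e-01, -8.48478892e-02,
         3.54984882e+02],
       [-9.99765718e-01,  1.59210719e-02, -1.46638752e-02,
        -6.13264522e+01],
       [-1.32579724e-02,  8.50789028e-02,  9.96286006
[... 701 characters left out ...]
         8.88568664e+02],
       [ 7.83703260e-01,  5.06099645e-01, -3.60100472e-01,
        -4.21279559e+02],
       [ 1.59677552e-02,  5.63138236e-01,  8.26208423e-01,
         8.66896973e+02],
       [ 0.00000000e+00,  0.00000000e+00,  0.00000000e+00,
         1.00000000e+00]])}
scene knife_bin [([604, 249, 4], 0.76)]
scene tube_bin [([509, 239, 8], 0.57), ([603, 249, 8], 0.42)]
scene bottle_bin [([430, 222, 20], 0.85), ([470, -254, 18], 0.18)]
scene painting_knife [([470, -257, 20], 0.79)]
scene large_tube [([410, -367, 16], 0.7)]
scene small_tube [([326, -145, 11], 0.79), ([440, -117, 12], 0.72), ([359, -22, 14], 0.69), ([259, -255, 12], 0.65)]
scene ink_bottle [([668, -244, 43], 0.65)]
```

View pics/top0.png

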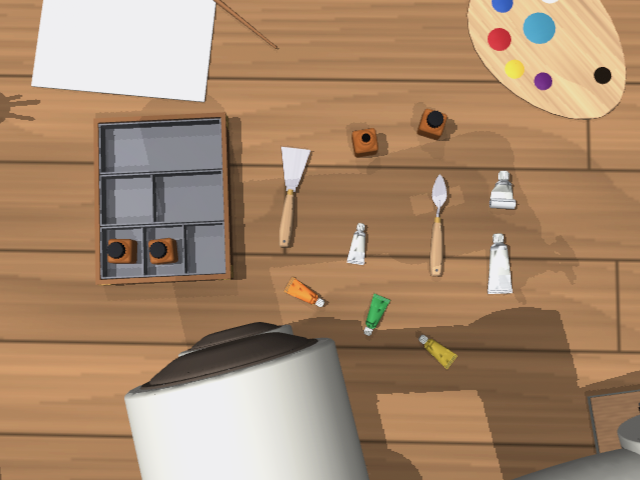

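View pics/scene0.png

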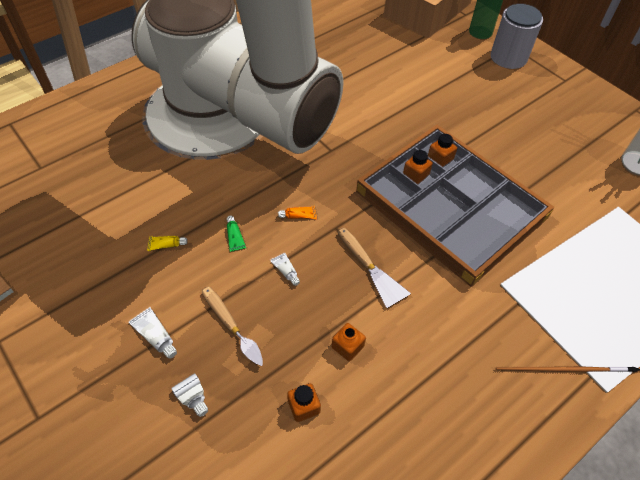

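Pixels in the top picture:
- Painting knife: (438,225), with a leaf blade. The scraper is at (290,195), with a broad blade.
- Full large tube: (499,265). The rolled-up spent tube is at (503,190).
- White small tube: (357,244). The orange, green and yellow tubes are look-alikes.
- Capped bottle: (432,123). The open bottle is at (365,142), with a smaller dark mouth.
- Case: the knife bin is the top row and the tube bin the middle row, with its long bay on the right. The bottle bin is the bottom row, with its empty cell on the right at (204,248).

Next I'll confirm these in a crop and measure the poses.

Create h.py:
```python
from cell import observe, vision, job, nets, manip
import cv2, numpy as np
def cloud(n):
    p,d=vision.grab_frame(n); c=vision.get_calibration(n)
    v,u=np.mgrid[:480,:640]
    P=np.stack([(u-c["cx"])/c["fx"]*d,-(v-c["cy"])/c["fy"]*d,-d],-1)
    M=c["cam_to_world"]; W=P@M[:3,:3].T+M[:3,3]; W[d==0]=np.nan
    return p,d,W
def seg(W,xy,r,zmin,zmax=80):
    m=(np.hypot(W[...,0]-xy[0],W[...,1]-xy[1])<r)&(W[...,2]>zmin)&(W[...,2]<zmax)
    return m
def pix(n,P):
    c=vision.get_calibration(n); M=np.linalg.inv(c["cam_to_world"]); q=M[:3,:3]@np.array(P,float)+M[:3,3]
    return c["cx"]+c["fx"]*q[0]/-q[2], c["cy"]-c["fy"]*q[1]/-q[2]
```

Run:
```python
from h import *
T={"knife":(459,-252,95),"large":(399,-363,62),"small":(430,-114,45),"ink":(647,-237,40),"open":(615,-125,40),"scraper":(520,0,100),"spent":(525,-370,45)}
for n in("top","scene"):
    p,d,W=cloud(n); np.save(n+"W",W)
    m=(W[...,0]>250)&(W[...,0]<600)&(W[...,1]<-80)&(abs(W[...,2])<6)
    A=W[m]; k=np.linalg.lstsq(np.c_[A[:,:2]-[450,-200],np.ones(len(A))],A[:,2],rcond=None)[0]; print(n,"plane",k.round(4),"sd",(A[:,2]-np.c_[A[:,:2]-[450,-200],np.ones(len(A))]@k).std())
    for q,(x,y,r) in T.items():
        s=seg(W,(x,y),r,5); pts=W[s]
        if len(pts)<10: print(q,"none");continue
        (c,sz,a)=cv2.minAreaRect(pts[:,:2].astype(np.float32)); print(n,q,len(pts),np.round(c,1),np.round(sz,1),round(a,1),"z99",np.percentile(pts[:,2],99).round(1))
    if n=="top": cv2.imwrite("pics/crop0.png",cv2.resize(p[100:320,270:540,::-1],None,fx=2.7,fy=2.7,interpolation=cv2.INTER_CUBIC))
```

```text
top plane [-0.0006  0.0012  0.1265] sd 1.9775905832342193
top knife 989 [ 454.7 -253. ] [175.1 172.4] 56.2 z99 21.3
top large 975 [ 397.7 -368.8] [ 94.4 114.9] 70.7 z99 28.0
top small 454 [ 435.8 -110.8] [59.8 71.4] 47.9 z99 21.1
top ink 674 [ 654.9 -234.8] [58.1 58.6] 50.0 z99 61.9
top open 652 [ 610.4 -119. ] [63.2 55.3] 17.1 z99 57.5
top scraper 1481 [522.2  -2. ] [182.  181.7] 36.4 z99 19.6
top spent 647 [ 529.4 -368.6] [80.1 59.1] 6.2 z99 26.2
scene plane [-3.0000e-04  3.0000e-04 -1.1465e+00] sd 1.6048706216133939
scene knife 964 [ 470.2 -255.5] [ 25.  166.9] 89.1 z99 18.9
scene large 878 [ 410.4 -361.2] [100.6  37.1] 8.1 z99 26.6
scene small 312 [ 441.7 -114. ] [27.8 66.5] 85.4 z99 19.2
scene ink 923 [ 656.6 -242.9] [42.5 43.1] 73.7 z99 60.2
scene open 826 [ 621.6 -124.3] [42.8 42.3] 9.9 z99 54.7
scene scraper 1262 [ 5.239e+02 -2.000e-01] [182.1  51.5] 0.1 z99 17.6
scene spent 740 [ 539.1 -369.7] [42.4 61. ] 89.9 z99 25.0
```

View pics/crop0.png

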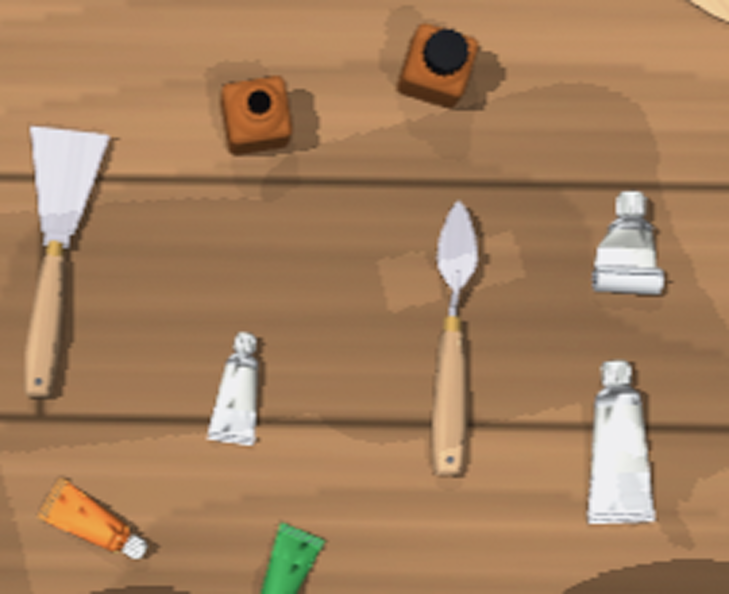

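The crop confirms my picks. The leaf-bladed knife is at (453,340), the full white large tube at (618,445), the white small tube at (237,390) and the black-capped bottle at (440,65). Next come clean component poses and the case pose, and I'll compare the two cameras.

Add to h.py:
```python
T={"knife":(462,-253,100,4),"large":(404,-364,62,6),"small":(438,-113,45,6),"ink":(652,-240,38,8),"open":(617,-122,38,8)}
def comp(W,x,y,r,z):
    Wz=W.copy(); Wz[...,2]=cv2.medianBlur(np.nan_to_num(W[...,2]).astype(np.float32),5)
    m=seg(Wz,(x,y),r,z).astype(np.uint8)
    k,l,s,c=cv2.connectedComponentsWithStats(m); 
    return l==1+np.argmax(s[1:,4])
```

Run:
```python
from h import *
for n in("top","scene"):
    W=np.load(n+"W.npy")
    for q,t in T.items():
        m=comp(W,*t); P=W[m]
        (c,sz,a)=cv2.minAreaRect(P[:,:2].astype(np.float32)); mu=P[:,:2].mean(0); w,v=np.linalg.eigh(np.cov((P[:,:2]-mu).T)); ax=v[:,1]
        top=P[P[:,2]>np.percentile(P[:,2],90)-3][:,:3].mean(0) if q in("ink","open") else [0]
        print(n,q,len(P),np.round(c,1),np.round(sz,1),round(a,1),"mean",mu.round(1),"axis deg",np.degrees(np.arctan2(ax[1],ax[0])).round(1),np.round(top,1))
    # case rim: z 30..42
    m=(W[...,2]>22)&(W[...,2]<46)&(W[...,0]>330)&(W[...,0]<720)&(W[...,1]>80)&(W[...,1]<420)
    k,l,s,c=cv2.connectedComponentsWithStats(cv2.medianBlur(m.astype(np.uint8),3)); m=l==1+np.argmax(s[1:,4]); P=W[m]
    r=cv2.minAreaRect(P[:,:2].astype(np.float32)); print(n,"case",np.round(r[0],1),np.round(r[1],1),r[2],np.percentile(P[:,2],[50,95]))
    print("base px",pix(n,(0,0,0)),"case px",pix(n,(515,240,36)))
```

```text
top knife 983 [ 474.5 -251.7] [ 25.1 174.5] 88.2 mean [ 470.8 -251.3] axis deg 177.7 [0]
top large 883 [ 415.8 -361.5] [91.1 36.7] 1.3 mean [ 411.7 -358.7] axis deg -175.7 [0]
top small 395 [ 445.5 -112.4] [24.1 63.9] 83.3 mean [ 443.3 -112.4] axis deg 172.9 [0]
top ink 651 [ 655.7 -240.1] [42.1 43.2] 72.9 mean [ 650.2 -237.1] axis deg 51.5 [ 655.3 -239.9   59.1]
top open 628 [ 620.4 -121.1] [42.6 42.1] 9.6 mean [ 616.6 -120.2] axis deg -143.3 [ 620.6 -121.2   54.2]
top case [nan nan] [0. 0.] 0.0 [nan nan]
base px (np.float64(289.2328952313592), np.float64(497.07584722750937)) case px (np.float64(157.11974363424127), np.float64(196.97290358258044))
scene knife 998 [ 474.5 -253.9] [ 24.8 174.1] 87.5 mean [ 475.2 -255.3] axis deg 178.6 [0]
scene large 873 [ 417.8 -363.7] [93.6 36.5] 2.0 mean [ 418.6 -363.6] axis deg -176.2 [0]
scene small 299 [ 448.8 -118. ] [24.7 58.9] 75.4 mean [ 448.8 -117. ] axis deg 171.0 [0]
scene ink 889 [ 656.6 -242.9] [42.5 43.1] 73.7 mean [ 661.8 -246.8] axis deg -139.3 [ 656.7 -243.3   57.8]
scene open 799 [ 621.5 -124.5] [42.6 42.4] 11.0 mean [ 626.1 -129. ] axis deg 47.8 [ 621.9 -124.2   52.5]
scene case [515.4 231.7] [295.5 238.5] 3.7503936290740967 [nan nan]
base px (np.float64(208.989072667651), np.float64(110.3729860072863)) case px (np.float64(457.480611318032), np.float64(190.62553046017564))
```

{"method": "creep_tool", "body": {"plan": [{"aperture": 85},{"aperture": 85}], "squeeze": 20}}

```text
clock: 1.07
position: [223.2, -529.9, 231.3]
tool_rot: [0.98, 0.198, 0.0, -0.0]
ft_force: [-0.2, 0.1, -0.5]
width: 84.5
finger_force: 0.0
```

Run:
```python
from scipy.spatial.transform import Rotation as R
from cell import observe
o=observe(); print(R.from_quat(o["tool_rot"]).as_matrix().round(3),o["position"])
```

```text
[[ 0.922  0.388 -0.   ]
 [ 0.388 -0.922  0.   ]
 [ 0.    -0.    -1.   ]] [ 223.24303875 -529.85214647  231.26446212]
```

The two cameras agree within about 3 mm. I still need the case pose from the top camera, and a helper for working out tool-axis shifts.

Create go.py:
```python
import sys, numpy as np
from scipy.spatial.transform import Rotation as R
from cell import observe
o=observe(); M=R.from_quat(o["tool_rot"]).as_matrix(); yaw0=np.degrees(np.arctan2(M[1,0],M[0,0]))
# several targets: x y z yawdeg (world yaw of tool x axis), relative to present pose
for a in sys.argv[1:]:
    x,y,z,yaw=map(float,a.split(","))
    d=M.T@(np.array([x,y,z])-o["position"]); print(a,"->",d.round(1),"turn",round(-np.radians(yaw-yaw0),3))
print("yaw",yaw0.round(1),"pos",o["position"].round(1),"w",round(o["width"],1),"f",round(o["finger_force"],1),"ft",o["ft_force"].round(1),"t",o["clock"])
```

Run:
```python
from h import *
for n in("top","scene"):
    W=np.load(n+"W.npy"); W=W.copy(); W[...,2]=cv2.medianBlur(np.nan_to_num(W[...,2]).astype(np.float32),3)
    for lo in(28,31):
        m=(W[...,2]>lo)&(W[...,2]<42)&(W[...,0]>350)&(W[...,0]<700)&(W[...,1]>90)&(W[...,1]<400)
        k,l,s,c=cv2.connectedComponentsWithStats(m.astype(np.uint8)); m=l==1+np.argmax(s[1:,4]); P=W[m]; P=P[~np.isnan(P).any(1)]
        r=cv2.minAreaRect(P[:,:2].astype(np.float32)); print(n,lo,"case",np.round(r[0],1),np.round(r[1],1),round(r[2],2),np.percentile(P[:,2],[50]))
```

```bash
python3 go.py 451,-252,150,-2 451,-252,3,-2
```

```text
top 28 case [515.1 234.5] [295.9 236.3] 3.4 [34.68035889]
top 31 case [515.1 234.7] [295.2 236.1] 3.56 [35.10828018]
scene 28 case [514. 232.] [296.5 239.1] 3.6 [32.94966888]
scene 31 case [514. 232.] [296.5 239.1] 3.64 [33.7111187]
451,-252,150,-2 -> [ 317.8 -167.6   81.3] turn 0.434
451,-252,3,-2 -> [ 317.8 -167.6  228.3] turn 0.434
yaw 22.8 pos [ 223.2 -529.9  231.3] w 84.5 f 0.0 ft [-0.2  0.1 -0.5] t 1.0667
```

Case centre is (514.7, 233.3) with bin x heading 93.6°. First pick is the painting knife.

The manual's scale: shifts go in shares of 600 mm and turns go in shares of 2 rad. Converting my numbers, 318 mm is 0.53, 170 mm is 0.2833, 0.434 rad is 0.217.

{"method": "creep_tool", "body": {"plan": [{"aperture": 50,"tx": 0.53,"ty": -0.28,"tz": 0.135,"spin": 0.217},{"aperture": 50,"tx": 0.53,"ty": -0.28,"tz": 0.135,"spin": 0.217},{"aperture": 50,"tx": 0.53,"ty": -0.28,"tz": 0.135,"spin": 0.217},{"aperture": 50,"tx": 0.53,"ty": -0.28,"tz": 0.135,"spin": 0.217},{"aperture": 50,"tx": 0.53,"ty": -0.28,"tz": 0.135,"spin": 0.217},{"aperture": 50,"tx": 0.53,"ty": -0.28,"tz": 0.135,"spin": 0.217},{"aperture": 50,"tx": 0.53,"ty": -0.28,"tz": 0.135,"spin": 0.217},{"aperture": 50,"tx": 0.53,"ty": -0.28,"tz": 0.135,"spin": 0.217},{"aperture": 50,"tx": 0.53,"ty": -0.28,"tz": 0.135,"spin": 0.217},{"aperture": 50,"tx": 0.53,"ty": -0.28,"tz": 0.135,"spin": 0.217},{"aperture": 50,"tx": 0.53,"ty": -0.28,"tz": 0.135,"spin": 0.217},{"aperture": 50,"tx": 0.53,"ty": -0.28,"tz": 0.135,"spin": 0.217},{"aperture": 50,"tx": 0.53,"ty": -0.28,"tz": 0.2167,"spin": 0.217},{"aperture": 50,"tx": 0.53,"ty": -0.28,"tz": 0.2833,"spin": 0.217},{"aperture": 50,"tx": 0.53,"ty": -0.28,"tz": 0.2833,"spin": 0.217}], "squeeze": 25}}

```text
clock: 2.32
position: [447.9, -251.0, 56.0]
tool_rot: [1.0, -0.019, -0.003, -0.002]
ft_force: [-1.0, 0.5, -1.1]
width: 50.2
finger_force: 0.0
```

```bash
python3 go.py 451,-252,4,-2
```

Run:
```python
from h import *
for n in("scene",):
    p,d,W=cloud(n); cv2.imwrite("pics/pre1.png",cv2.resize(p[230:430,60:360,::-1],None,fx=2.6,fy=2.6));
```

```text
451,-252,4,-2 -> [ 3.4  1.1 52. ] turn -0.002
yaw -2.1 pos [ 447.9 -251.    56. ] w 50.2 f 0.0 ft [-1.   0.5 -1.1] t 2.3167
```

View pics/pre1.png

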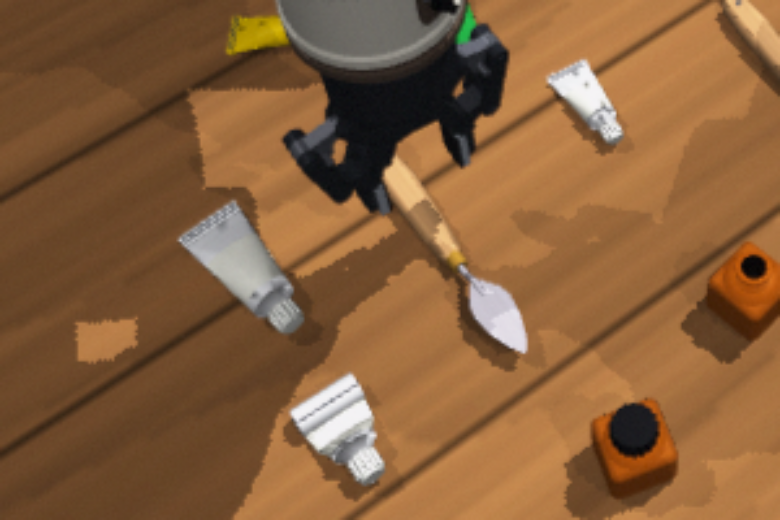

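The gripper straddles the knife handle near (400,190) in the crop. Commanded z is 61, so I go down 57 and close.

To row units: 57 mm is 0.095, 45 mm is 0.075.

{"method": "creep_tool", "body": {"plan": [{"aperture": 50,"tz": 0.0417},{"aperture": 50,"tz": 0.075},{"aperture": 50,"tz": 0.095},{"aperture": 50,"tz": 0.095},{"aperture": 10,"tz": 0.095},{"aperture": 10,"tz": 0.095},{"aperture": 10,"tz": 0.095},{"aperture": 10,"tz": 0.095},{"aperture": 10,"tz": 0.095},{"aperture": 10,"tz": 0.095}], "squeeze": 25}}

```text
clock: 3.2
position: [451.9, -252.5, 6.4]
tool_rot: [1.0, -0.018, 0.001, 0.001]
ft_force: [-3.0, -0.1, 10.1]
width: 17.6
finger_force: 24.0
```

```bash
python3 go.py
```

```text
yaw -2.0 pos [ 451.9 -252.5    6.4] w 17.6 f 24.0 ft [-3.  -0.1 10.1] t 3.2
```

To row units: -95 mm is -0.1583, -60 mm is -0.1.

{"method": "creep_tool", "body": {"plan": [{"aperture": 10,"tz": -0.0167},{"aperture": 10,"tz": -0.05},{"aperture": 10,"tz": -0.1},{"aperture": 10,"tz": -0.1583},{"aperture": 10,"tz": -0.1583},{"aperture": 10,"tz": -0.1583}], "squeeze": 30}}

```text
clock: 3.7
position: [452.1, -252.3, 102.5]
tool_rot: [1.0, -0.018, 0.002, 0.001]
ft_force: [-0.0, -0.0, -1.0]
width: 17.5
finger_force: 29.3
```

```bash
python3 go.py 605,216,97,93.6 605,216,25,93.6
```

Run:
```python
from h import *
p,d,W=cloud("scene"); cv2.imwrite("pics/k2.png",cv2.resize(p[180:400,120:400,::-1],None,fx=2.5,fy=2.5));
```

```text
605,216,97,93.6 -> [ 136.4 -473.4    4.8] turn -1.669
605,216,25,93.6 -> [ 136.1 -473.6   76.8] turn -1.669
yaw -2.0 pos [ 452.1 -252.3  102.5] w 17.5 f 29.3 ft [-0. -0. -1.] t 3.7
```

View pics/k2.png

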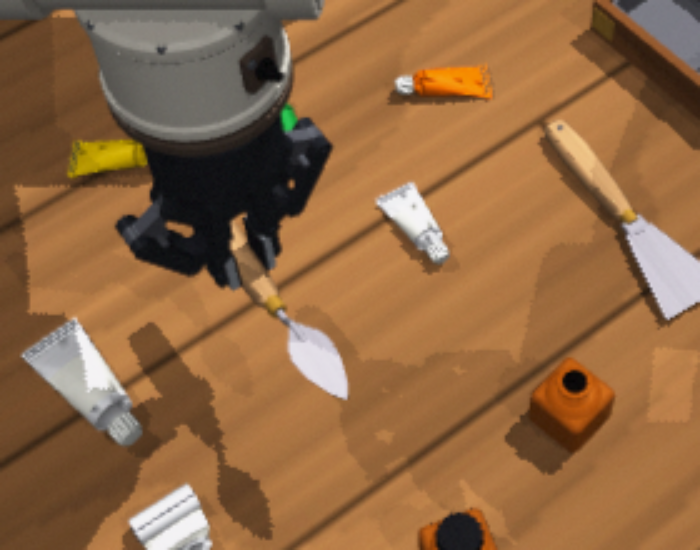

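The knife is held level. Carrying it over the knife bin.

To row units: -474 mm is -0.79, -360 mm is -0.6, -1.669 rad is -0.8345.

{"method": "creep_tool", "body": {"plan": [{"aperture": 10,"tx": 0.0583,"ty": -0.2,"spin": -0.21},{"aperture": 10,"tx": 0.1167,"ty": -0.4,"spin": -0.42},{"aperture": 10,"tx": 0.175,"ty": -0.6,"spin": -0.625},{"aperture": 10,"tx": 0.2317,"ty": -0.79,"tz": 0.005,"spin": -0.8345},{"aperture": 10,"tx": 0.2317,"ty": -0.79,"tz": 0.005,"spin": -0.8345},{"aperture": 10,"tx": 0.2317,"ty": -0.79,"tz": 0.005,"spin": -0.8345},{"aperture": 10,"tx": 0.2317,"ty": -0.79,"tz": 0.005,"spin": -0.8345},{"aperture": 10,"tx": 0.2317,"ty": -0.79,"tz": 0.005,"spin": -0.8345},{"aperture": 10,"tx": 0.2317,"ty": -0.79,"tz": 0.005,"spin": -0.8345},{"aperture": 10,"tx": 0.2317,"ty": -0.79,"tz": 0.005,"spin": -0.8345},{"aperture": 10,"tx": 0.2317,"ty": -0.79,"tz": 0.005,"spin": -0.8345},{"aperture": 10,"tx": 0.2317,"ty": -0.79,"tz": 0.005,"spin": -0.8345},{"aperture": 10,"tx": 0.2317,"ty": -0.79,"tz": 0.005,"spin": -0.8345},{"aperture": 10,"tx": 0.2317,"ty": -0.79,"tz": 0.005,"spin": -0.8345},{"aperture": 10,"tx": 0.2317,"ty": -0.79,"tz": 0.005,"spin": -0.8345},{"aperture": 10,"tx": 0.2317,"ty": -0.79,"tz": 0.005,"spin": -0.8345},{"aperture": 10,"tx": 0.2317,"ty": -0.79,"tz": 0.005,"spin": -0.8345},{"aperture": 10,"tx": 0.2317,"ty": -0.79,"tz": 0.005,"spin": -0.8345}]}}

```text
clock: 5.25
position: [606.6, 216.8, 96.3]
tool_rot: [0.685, 0.728, -0.0, -0.0]
ft_force: [0.2, 0.3, -0.5]
width: 17.7
finger_force: 29.4
```

```bash
python3 go.py 608,217,40,93.6 608,217,15.5,93.6
```

Run:
```python
from h import *
p,d,W=cloud("top"); cv2.imwrite("pics/k3.png",cv2.resize(p[90:310,60:340,::-1],None,fx=2.5,fy=2.5));
```

```text
608,217,40,93.6 -> [ 0.1  1.4 56.3] turn -0.002
608,217,15.5,93.6 -> [ 0.1  1.4 80.8] turn -0.002
yaw 93.5 pos [606.6 216.8  96.3] w 17.7 f 29.4 ft [ 0.2  0.3 -0.5] t 5.25
```

View pics/k3.png

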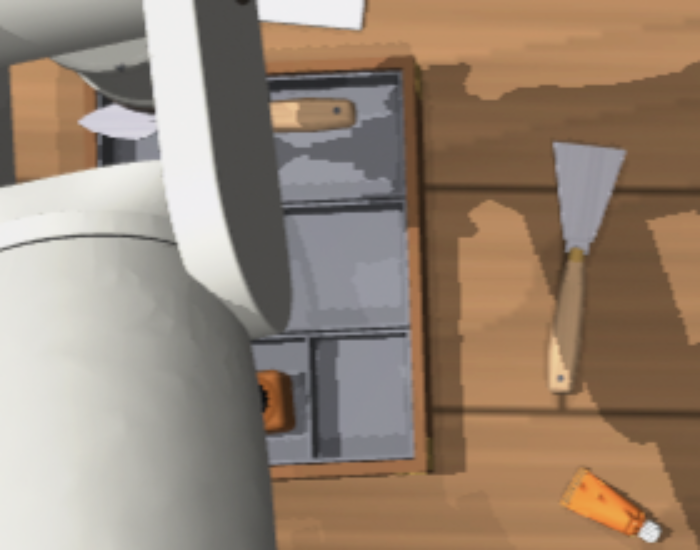

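The knife hangs over the knife bin, with its handle end near (355,113) and tip near (78,122) in the crop. I'll check both ends in 3D.

Run:
```python
from h import *
p,d,W=cloud("top")
m=(W[...,2]>85)&(W[...,2]<135)&(W[...,0]>560)&(W[...,0]<660)
for r in((100,190),(260,360)):
    P=W[m&(W[...,1]>r[0])&(W[...,1]<r[1])]
    print(len(P),P.min(0).round(),P.max(0).round(),P.mean(0).round(1))
```

```text
306 [597. 153.  94.] [620. 190. 112.] [607.8 171.8 104.4]
302 [588. 281. 102.] [613. 332. 114.] [599.3 305.5 107.5]
```

To row units: 79 mm is 0.1317, 76 mm is 0.1267.

{"method": "creep_tool", "body": {"plan": [{"aperture": 10,"tx": -0.005,"ty": 0.0017,"tz": 0.0333},{"aperture": 10,"tx": -0.005,"ty": 0.0017,"tz": 0.075},{"aperture": 10,"tx": -0.005,"ty": 0.0017,"tz": 0.1},{"aperture": 10,"tx": -0.005,"ty": 0.0017,"tz": 0.1167},{"aperture": 10,"tx": -0.005,"ty": 0.0017,"tz": 0.1267},{"aperture": 10,"tx": -0.005,"ty": 0.0017,"tz": 0.1317},{"aperture": 10,"tx": -0.005,"ty": 0.0017,"tz": 0.1317},{"aperture": 10,"tx": -0.005,"ty": 0.0017,"tz": 0.1317}]}}

```text
clock: 6.02
position: [608.3, 214.4, 18.2]
tool_rot: [0.685, 0.729, 0.0, 0.0]
ft_force: [-0.1, -0.9, -0.0]
width: 17.7
finger_force: 29.4
```

```bash
python3 go.py 608,214,15,93.6
```

```text
608,214,15,93.6 -> [-0.4 -0.3  3.2] turn 0.0
yaw 93.6 pos [608.3 214.4  18.2] w 17.7 f 29.4 ft [-0.1 -0.9 -0. ] t 6.0167
```

To row units: 3.5 mm is 0.0058, 2.5 mm is 0.0042.

{"method": "creep_tool", "body": {"plan": [{"aperture": 10,"tz": 0.0025},{"aperture": 10,"tz": 0.0042},{"aperture": 10,"tz": 0.0058},{"aperture": 10,"tz": 0.0058},{"aperture": 10,"tz": 0.0058}]}}

```text
clock: 6.43
position: [608.2, 214.4, 14.9]
tool_rot: [0.684, 0.729, 0.0, 0.0]
ft_force: [-2.9, -1.4, 9.7]
width: 17.6
finger_force: 30.5
```

```bash
python3 go.py
```

```text
yaw 93.6 pos [608.2 214.4  14.9] w 17.6 f 30.5 ft [-2.9 -1.4  9.7] t 6.4333
```

Contact (10 N), so the knife is on the floor. Releasing slowly, then rising.

To row units: -120 mm is -0.2, -80 mm is -0.1333.

{"method": "creep_tool", "body": {"plan": [{"aperture": 22},{"aperture": 28},{"aperture": 34},{"aperture": 38},{"aperture": 38},{"aperture": 38,"tz": -0.0167},{"aperture": 38,"tz": -0.0667},{"aperture": 38,"tz": -0.1333},{"aperture": 38,"tz": -0.2},{"aperture": 38,"tz": -0.2},{"aperture": 38,"tz": -0.2}]}}

```text
clock: 7.35
position: [608.9, 214.6, 137.4]
tool_rot: [0.684, 0.729, 0.002, 0.001]
ft_force: [-1.3, -0.0, -1.0]
width: 38.2
finger_force: 0.0
```

```bash
python3 go.py 408,-362.5,140,2.5 408,-362.5,60,2.5
```

```text
408,-362.5,140,2.5 -> [-563.3 -236.9   -4.3] turn 1.59
408,-362.5,60,2.5 -> [-563.4 -237.3   75.7] turn 1.59
yaw 93.6 pos [608.9 214.6 137.4] w 38.2 f 0.0 ft [-1.3 -0.  -1. ] t 7.35
```

To row units: -563 mm is -0.9383, -237 mm is -0.395, 1.59 rad is 0.795.

{"method": "creep_tool", "body": {"plan": [{"aperture": 60,"tx": -0.9383,"ty": -0.395,"spin": 0.795},{"aperture": 60,"tx": -0.9383,"ty": -0.395,"spin": 0.795},{"aperture": 60,"tx": -0.9383,"ty": -0.395,"spin": 0.795},{"aperture": 60,"tx": -0.9383,"ty": -0.395,"spin": 0.795},{"aperture": 60,"tx": -0.9383,"ty": -0.395,"spin": 0.795},{"aperture": 60,"tx": -0.9383,"ty": -0.395,"spin": 0.795},{"aperture": 60,"tx": -0.9383,"ty": -0.395,"spin": 0.795},{"aperture": 60,"tx": -0.9383,"ty": -0.395,"spin": 0.795},{"aperture": 60,"tx": -0.9383,"ty": -0.395,"spin": 0.795},{"aperture": 60,"tx": -0.9383,"ty": -0.395,"spin": 0.795},{"aperture": 60,"tx": -0.9383,"ty": -0.395,"spin": 0.795},{"aperture": 60,"tx": -0.9383,"ty": -0.395,"spin": 0.795},{"aperture": 60,"tx": -0.9383,"ty": -0.395,"spin": 0.795},{"aperture": 60,"tx": -0.9383,"ty": -0.395,"spin": 0.795},{"aperture": 60,"tx": -0.9383,"ty": -0.395,"spin": 0.795},{"aperture": 60,"tx": -0.9383,"ty": -0.395,"spin": 0.795},{"aperture": 60,"tx": -0.9383,"ty": -0.395,"spin": 0.795},{"aperture": 60,"tx": -0.9383,"ty": -0.395,"tz": 0.0583,"spin": 0.795},{"aperture": 60,"tx": -0.9383,"ty": -0.395,"tz": 0.1167,"spin": 0.795},{"aperture": 60,"tx": -0.9383,"ty": -0.395,"tz": 0.1167,"spin": 0.795}], "squeeze": 25}}

```text
clock: 9.02
position: [405.0, -359.0, 57.9]
tool_rot: [1.0, 0.022, -0.003, -0.004]
ft_force: [-0.8, 0.8, -1.5]
width: 59.5
finger_force: 0.0
```

```bash
python3 go.py 408,-362.5,3,2.5
```

Run:
```python
from h import *
p,d,W=cloud("scene"); cv2.imwrite("pics/l1.png",np.hstack([p[250:450,60:340,::-1],vision.grab_frame("top")[0][60:260,60:340,::-1]]));
```

```text
408,-362.5,3,2.5 -> [ 3.2  4.1 54.9] turn 0.001
yaw 2.6 pos [ 405.  -359.    57.9] w 59.5 f 0.0 ft [-0.8  0.8 -1.5] t 9.0167
```

View pics/l1.png

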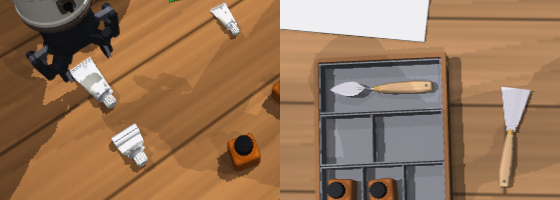

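The knife lies in its bin (crop 375,88), and the gripper is over the large tube. I'll settle it before going down.

To row units: 20 mm is 0.0333, 10 mm is 0.0167.

{"method": "creep_tool", "body": {"plan": [{"aperture": 60,"tz": 0.0167},{"aperture": 60,"tz": 0.0333},{"aperture": 60,"tz": 0.0333},{"aperture": 60,"tz": 0.0333}]}}

```text
clock: 9.45
position: [406.8, -362.3, 43.9]
tool_rot: [1.0, 0.022, -0.0, -0.0]
ft_force: [0.5, -0.9, 0.4]
width: 59.9
finger_force: 0.0
```

```bash
python3 go.py 408,-362.5,4,2.5
```

```text
408,-362.5,4,2.5 -> [ 1.2  0.2 39.9] turn 0.0
yaw 2.5 pos [ 406.8 -362.3   43.9] w 59.9 f 0.0 ft [ 0.5 -0.9  0.4] t 9.45
```

To row units: 40 mm is 0.0667, 35 mm is 0.0583.

{"method": "creep_tool", "body": {"plan": [{"aperture": 60,"tx": 0.0017,"tz": 0.0333},{"aperture": 60,"tx": 0.0017,"tz": 0.0583},{"aperture": 60,"tx": 0.0017,"tz": 0.0667},{"aperture": 60,"tx": 0.0017,"tz": 0.0667},{"aperture": 20,"tx": 0.0017,"tz": 0.0667},{"aperture": 20,"tx": 0.0017,"tz": 0.0667},{"aperture": 20,"tx": 0.0017,"tz": 0.0667},{"aperture": 20,"tx": 0.0017,"tz": 0.0667},{"aperture": 20,"tx": 0.0017,"tz": 0.0667},{"aperture": 20,"tx": 0.0017,"tz": 0.0667}], "squeeze": 25}}

```text
clock: 10.28
position: [408.1, -362.9, 5.1]
tool_rot: [1.0, 0.022, 0.0, 0.001]
ft_force: [-1.4, 0.9, 5.4]
width: 34.0
finger_force: 24.3
```

```bash
python3 go.py
```

```text
yaw 2.5 pos [ 408.1 -362.9    5.1] w 34.0 f 24.3 ft [-1.4  0.9  5.4] t 10.2833
```

{"method": "creep_tool", "body": {"plan": [{"aperture": 20,"tz": -0.0167},{"aperture": 20,"tz": -0.05},{"aperture": 20,"tz": -0.1},{"aperture": 20,"tz": -0.1667},{"aperture": 20,"tz": -0.1667},{"aperture": 20,"tz": -0.1667},{"aperture": 20,"tz": -0.1667}], "squeeze": 25}}

```text
clock: 10.87
position: [407.7, -362.4, 104.3]
tool_rot: [1.0, 0.022, 0.0, 0.0]
ft_force: [-0.2, 1.0, -1.8]
width: 33.8
finger_force: 25.1
```

```bash
python3 go.py 518,185,104,93.6
```

Run:
```python
from h import *
p,d,W=cloud("scene"); cv2.imwrite("pics/l2.png",cv2.resize(p[200:400,40:240,::-1],None,fx=2.5,fy=2.5));
```

```text
518,185,104,93.6 -> [ 1.341e+02 -5.420e+02  1.000e-01] turn -1.59
yaw 2.5 pos [ 407.7 -362.4  104.3] w 33.8 f 25.1 ft [-0.2  1.  -1.8] t 10.8667
```

View pics/l2.png

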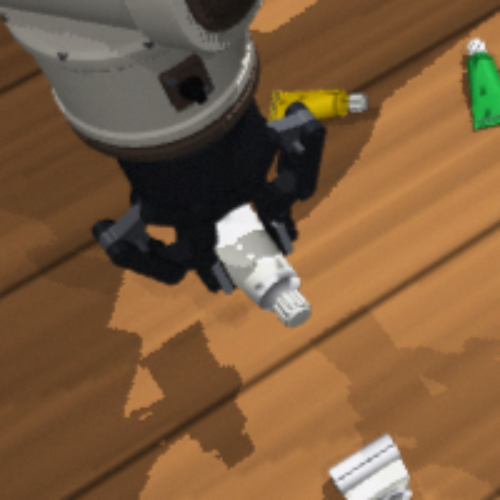

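The tube is held level at its middle, 34 mm wide. Carrying it to the long bay.

To row units: -542 mm is -0.9033, -405 mm is -0.675, -1.59 rad is -0.795.

{"method": "creep_tool", "body": {"plan": [{"aperture": 20,"tx": 0.0567,"ty": -0.225,"spin": -0.2},{"aperture": 20,"tx": 0.1133,"ty": -0.45,"spin": -0.4},{"aperture": 20,"tx": 0.17,"ty": -0.675,"spin": -0.6},{"aperture": 20,"tx": 0.2233,"ty": -0.9033,"spin": -0.795},{"aperture": 20,"tx": 0.2233,"ty": -0.9033,"spin": -0.795},{"aperture": 20,"tx": 0.2233,"ty": -0.9033,"spin": -0.795},{"aperture": 20,"tx": 0.2233,"ty": -0.9033,"spin": -0.795},{"aperture": 20,"tx": 0.2233,"ty": -0.9033,"spin": -0.795},{"aperture": 20,"tx": 0.2233,"ty": -0.9033,"spin": -0.795},{"aperture": 20,"tx": 0.2233,"ty": -0.9033,"spin": -0.795},{"aperture": 20,"tx": 0.2233,"ty": -0.9033,"spin": -0.795},{"aperture": 20,"tx": 0.2233,"ty": -0.9033,"spin": -0.795},{"aperture": 20,"tx": 0.2233,"ty": -0.9033,"spin": -0.795},{"aperture": 20,"tx": 0.2233,"ty": -0.9033,"spin": -0.795},{"aperture": 20,"tx": 0.2233,"ty": -0.9033,"spin": -0.795},{"aperture": 20,"tx": 0.2233,"ty": -0.9033,"spin": -0.795},{"aperture": 20,"tx": 0.2233,"ty": -0.9033,"spin": -0.795},{"aperture": 20,"tx": 0.2233,"ty": -0.9033,"spin": -0.795},{"aperture": 20,"tx": 0.2233,"ty": -0.9033,"tz": 0.0333,"spin": -0.795},{"aperture": 20,"tx": 0.2233,"ty": -0.9033,"tz": 0.0333,"spin": -0.795}]}}

```text
clock: 12.58
position: [516.8, 183.6, 81.3]
tool_rot: [0.685, 0.728, -0.001, -0.001]
ft_force: [-0.4, -0.3, -2.5]
width: 33.3
finger_force: 25.2
```

```bash
python3 go.py 517.7,185.4,30,93.6 517.7,185.4,14,93.6
```

Run:
```python
from h import *
p,d,W=cloud("scene"); cv2.imwrite("pics/l3.png",cv2.resize(p[100:300,340:560,::-1],None,fx=2.7,fy=2.7));
```

```text
517.7,185.4,30,93.6 -> [ 1.8  1.2 51.3] turn -0.001
517.7,185.4,14,93.6 -> [ 1.8  1.3 67.3] turn -0.001
yaw 93.5 pos [516.8 183.6  81.3] w 33.3 f 25.2 ft [-0.4 -0.3 -2.5] t 12.5833
```

View pics/l3.png

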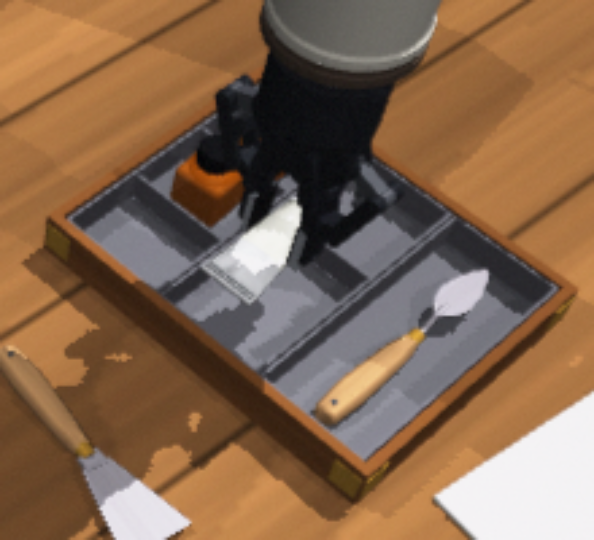

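The tube hangs over the long bay, with its tail near (235,275) in the crop. I'll check the tail and cap extents before lowering.

Run:
```python
from h import *
for n in("top","scene"):
    p,d,W=cloud(n)
    m=(W[...,2]>72)&(W[...,2]<112)&(W[...,0]>485)&(W[...,0]<550)&(W[...,1]>100)&(W[...,1]<172)&(p.min(-1)>110)
    P=W[m]; print(n,len(P)); 
    if len(P): print(P.min(0).round(1),P.max(0).round(1),np.median(P[P[:,1]<140],0).round(1))
```

```bash
python3 go.py
```

```text
top 509
[499. 134.  77.] [541.1 170.8  96.1] [517.3 137.2  82.4]
scene 461
[498.4 130.3  76.1] [542.4 172.   95.8] [520.6 135.2  81.5]
yaw 93.6 pos [518.  184.3  84.3] w 33.9 f 25.2 ft [ 0.7 -0.8 -0.8] t 12.7333
```

To row units: 71 mm is 0.1183, 70 mm is 0.1167.

{"method": "creep_tool", "body": {"plan": [{"aperture": 20,"tx": 0.0033,"tz": 0.0333},{"aperture": 20,"tx": 0.0033,"tz": 0.0667},{"aperture": 20,"tx": 0.0033,"tz": 0.0917},{"aperture": 20,"tx": 0.0033,"tz": 0.1033},{"aperture": 20,"tx": 0.0033,"tz": 0.1117},{"aperture": 20,"tx": 0.0033,"tz": 0.115},{"aperture": 20,"tx": 0.0033,"tz": 0.1167},{"aperture": 20,"tx": 0.0033,"tz": 0.1183},{"aperture": 20,"tx": 0.0033,"tz": 0.1183},{"aperture": 20,"tx": 0.0033,"tz": 0.1183}]}}

```text
clock: 13.57
position: [518.3, 187.0, 13.6]
tool_rot: [0.684, 0.729, 0.001, 0.0]
ft_force: [0.5, -1.0, 4.3]
width: 33.9
finger_force: 25.8
```

```bash
python3 go.py
```

```text
yaw 93.6 pos [518.3 187.   13.6] w 33.9 f 25.8 ft [ 0.5 -1.   4.3] t 13.5667
```

Contact at the expected height. Release, then go to the small tube.

To row units: -120 mm is -0.2, -80 mm is -0.1333.

{"method": "creep_tool", "body": {"plan": [{"aperture": 37},{"aperture": 41},{"aperture": 44},{"aperture": 46},{"aperture": 46},{"aperture": 46,"tz": -0.0167},{"aperture": 46,"tz": -0.0667},{"aperture": 46,"tz": -0.1333},{"aperture": 46,"tz": -0.2},{"aperture": 46,"tz": -0.2},{"aperture": 46,"tz": -0.2},{"aperture": 46,"tz": -0.2}]}}

```text
clock: 14.57
position: [517.6, 186.9, 133.2]
tool_rot: [0.684, 0.729, 0.0, 0.0]
ft_force: [0.1, -0.7, -1.6]
width: 45.8
finger_force: 0.0
```

```bash
python3 go.py 438,-113.8,134,-7 438,-113.8,44,-7
```

```text
438,-113.8,134,-7 -> [-295.1  -98.4   -0.9] turn 1.756
438,-113.8,44,-7 -> [-295.1  -98.5   89.1] turn 1.756
yaw 93.6 pos [517.6 186.9 133.2] w 45.8 f 0.0 ft [ 0.1 -0.7 -1.6] t 14.5667
```

To row units: -295 mm is -0.4917, -98 mm is -0.1633, 1.756 rad is 0.878.

{"method": "creep_tool", "body": {"plan": [{"aperture": 46,"tx": -0.4917,"ty": -0.1633,"spin": 0.878},{"aperture": 46,"tx": -0.4917,"ty": -0.1633,"spin": 0.878},{"aperture": 46,"tx": -0.4917,"ty": -0.1633,"spin": 0.878},{"aperture": 46,"tx": -0.4917,"ty": -0.1633,"spin": 0.878},{"aperture": 46,"tx": -0.4917,"ty": -0.1633,"spin": 0.878},{"aperture": 46,"tx": -0.4917,"ty": -0.1633,"spin": 0.878},{"aperture": 46,"tx": -0.4917,"ty": -0.1633,"spin": 0.878},{"aperture": 46,"tx": -0.4917,"ty": -0.1633,"spin": 0.878},{"aperture": 46,"tx": -0.4917,"ty": -0.1633,"spin": 0.878},{"aperture": 46,"tx": -0.4917,"ty": -0.1633,"spin": 0.878},{"aperture": 46,"tx": -0.4917,"ty": -0.1633,"spin": 0.878},{"aperture": 46,"tx": -0.4917,"ty": -0.1633,"spin": 0.878},{"aperture": 46,"tx": -0.4917,"ty": -0.1633,"spin": 0.878},{"aperture": 46,"tx": -0.4917,"ty": -0.1633,"spin": 0.878},{"aperture": 46,"tx": -0.4917,"ty": -0.1633,"spin": 0.878},{"aperture": 46,"tx": -0.4917,"ty": -0.1633,"tz": 0.0583,"spin": 0.878},{"aperture": 46,"tx": -0.4917,"ty": -0.1633,"tz": 0.1167,"spin": 0.878},{"aperture": 46,"tx": -0.4917,"ty": -0.1633,"tz": 0.1483,"spin": 0.878},{"aperture": 46,"tx": -0.4917,"ty": -0.1633,"tz": 0.1483,"spin": 0.878},{"aperture": 46,"tx": -0.4917,"ty": -0.1633,"tz": 0.1483,"spin": 0.878}], "squeeze": 22}}

```text
clock: 16.23
position: [437.9, -113.4, 43.3]
tool_rot: [0.998, -0.06, -0.001, -0.001]
ft_force: [0.5, 0.3, 0.6]
width: 46.1
finger_force: 0.0
```

```bash
python3 go.py 438,-113.8,4,-7
```

Run:
```python
from h import *
p,d,W=cloud("scene"); cv2.imwrite("pics/s1.png",cv2.resize(p[120:320,200:560,::-1],None,fx=2.2,fy=2.2));
```

```text
438,-113.8,4,-7 -> [ 0.2  0.4 39.3] turn 0.003
yaw -6.8 pos [ 437.9 -113.4   43.3] w 46.1 f 0.0 ft [0.5 0.3 0.6] t 16.2333
```

View pics/s1.png

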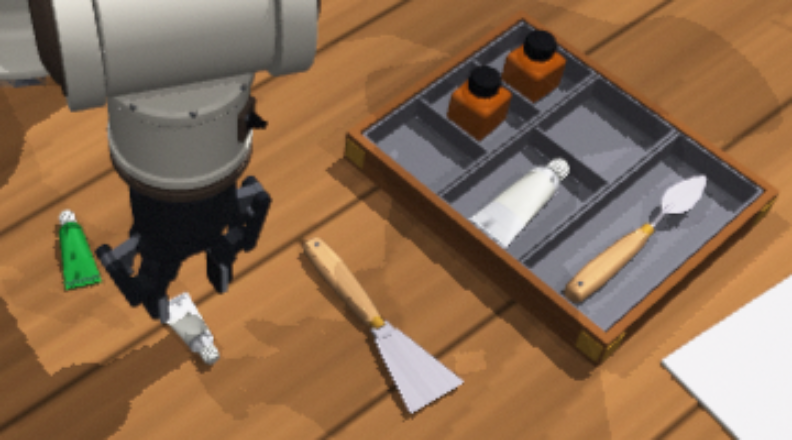

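The large tube is in the long bay, at (525,205) in the crop. The gripper is over the white small tube at (190,325).

To row units: 40 mm is 0.0667, 35 mm is 0.0583.

{"method": "creep_tool", "body": {"plan": [{"aperture": 46,"tz": 0.0333},{"aperture": 46,"tz": 0.0583},{"aperture": 46,"tz": 0.0667},{"aperture": 46,"tz": 0.0667},{"aperture": 12,"tz": 0.0667},{"aperture": 12,"tz": 0.0667},{"aperture": 12,"tz": 0.0667},{"aperture": 12,"tz": 0.0667},{"aperture": 12,"tz": 0.0667},{"aperture": 12,"tz": 0.0667},{"aperture": 12,"tz": 0.0667}], "squeeze": 22}}

```text
clock: 17.2
position: [439.3, -114.0, 5.2]
tool_rot: [0.998, -0.061, 0.001, 0.0]
ft_force: [-2.2, 0.7, 7.2]
width: 23.9
finger_force: 21.3
```

```bash
python3 go.py
```

```text
yaw -7.0 pos [ 439.3 -114.     5.2] w 23.9 f 21.3 ft [-2.2  0.7  7.2] t 17.2
```

{"method": "creep_tool", "body": {"plan": [{"aperture": 12,"tz": -0.0167},{"aperture": 12,"tz": -0.05},{"aperture": 12,"tz": -0.1},{"aperture": 12,"tz": -0.1667},{"aperture": 12,"tz": -0.1667},{"aperture": 12,"tz": -0.1667},{"aperture": 12,"tz": -0.1667}]}}

```text
clock: 17.78
position: [438.6, -113.7, 104.5]
tool_rot: [0.998, -0.061, 0.001, 0.0]
ft_force: [-0.1, -0.5, -1.7]
width: 23.7
finger_force: 21.5
```

```bash
python3 go.py 511.1,291.2,104,93.6
```

Run:
```python
from h import *
p,d,W=cloud("scene"); cv2.imwrite("pics/s2.png",cv2.resize(p[120:320,200:360,::-1],None,fx=2.2,fy=2.2));
```

```text
511.1,291.2,104,93.6 -> [  22.7 -410.7    0.5] turn -1.756
yaw -7.0 pos [ 438.6 -113.7  104.5] w 23.7 f 21.5 ft [-0.1 -0.5 -1.7] t 17.7833
```

View pics/s2.png

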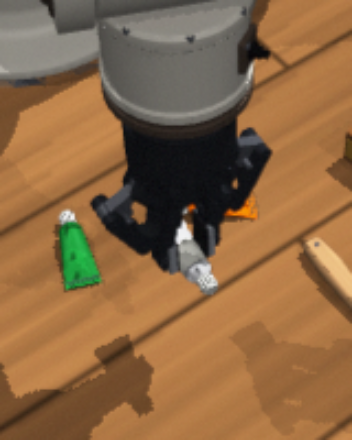

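The small tube is held. Now to the short bay.

The manual's scale: shifts go in shares of 600 mm and turns go in shares of 2 rad. Converting my numbers, -411 mm is -0.685, -310 mm is -0.5167, -1.756 rad is -0.878.

{"method": "creep_tool", "body": {"plan": [{"aperture": 12,"tx": 0.01,"ty": -0.175,"spin": -0.22},{"aperture": 12,"tx": 0.02,"ty": -0.3417,"spin": -0.44},{"aperture": 12,"tx": 0.03,"ty": -0.5167,"spin": -0.66},{"aperture": 12,"tx": 0.0383,"ty": -0.685,"spin": -0.878},{"aperture": 12,"tx": 0.0383,"ty": -0.685,"spin": -0.878},{"aperture": 12,"tx": 0.0383,"ty": -0.685,"spin": -0.878},{"aperture": 12,"tx": 0.0383,"ty": -0.685,"spin": -0.878},{"aperture": 12,"tx": 0.0383,"ty": -0.685,"spin": -0.878},{"aperture": 12,"tx": 0.0383,"ty": -0.685,"spin": -0.878},{"aperture": 12,"tx": 0.0383,"ty": -0.685,"spin": -0.878},{"aperture": 12,"tx": 0.0383,"ty": -0.685,"spin": -0.878},{"aperture": 12,"tx": 0.0383,"ty": -0.685,"spin": -0.878},{"aperture": 12,"tx": 0.0383,"ty": -0.685,"spin": -0.878},{"aperture": 12,"tx": 0.0383,"ty": -0.685,"spin": -0.878},{"aperture": 12,"tx": 0.0383,"ty": -0.685,"spin": -0.878},{"aperture": 12,"tx": 0.0383,"ty": -0.685,"spin": -0.878},{"aperture": 12,"tx": 0.0383,"ty": -0.685,"spin": -0.878},{"aperture": 12,"tx": 0.0383,"ty": -0.685,"tz": 0.0333,"spin": -0.878},{"aperture": 12,"tx": 0.0383,"ty": -0.685,"tz": 0.0333,"spin": -0.878},{"aperture": 12,"tx": 0.0383,"ty": -0.685,"tz": 0.0333,"spin": -0.878}]}}

```text
clock: 19.5
position: [510.9, 291.2, 83.1]
tool_rot: [0.685, 0.728, -0.001, -0.001]
ft_force: [-0.4, -0.3, -0.6]
width: 23.8
finger_force: 21.5
```

```bash
python3 go.py 511.1,291.2,13.7,93.6
```

Run:
```python
from h import *
for n in("top","scene"):
    p,d,W=cloud(n)
    m=(W[...,2]>72)&(W[...,2]<112)&(W[...,0]>485)&(W[...,0]<540)&(p.min(-1)>110)
    for a,b in((240,282),(302,350)):
        P=W[m&(W[...,1]>a)&(W[...,1]<b)]; print(n,len(P)); 
        if len(P): print(P.min(0).round(1),P.max(0).round(1),P.mean(0).round(1))
```

```text
511.1,291.2,13.7,93.6 -> [ 0.1  0.4 69.4] turn -0.002
yaw 93.5 pos [510.9 291.2  83.1] w 23.8 f 21.5 ft [-0.4 -0.3 -0.6] t 19.5
top 259
[497.3 258.5  78. ] [527.5 281.8  92. ] [511.5 270.2  84.4]
top 1
[515.  302.   93.3] [515.  302.   93.3] [515.  302.   93.3]
scene 191
[498.5 254.4  74.1] [528.9 282.   92.5] [512.9 268.5  83.7]
scene 12
[503.6 302.1  92. ] [510.1 311.3  99. ] [507.2 305.7  95.6]
```

To row units: 71 mm is 0.1183, 70 mm is 0.1167.

{"method": "creep_tool", "body": {"plan": [{"aperture": 12,"tx": 0.0033,"tz": 0.0333},{"aperture": 12,"tx": 0.0033,"tz": 0.0667},{"aperture": 12,"tx": 0.0033,"tz": 0.0917},{"aperture": 12,"tx": 0.0033,"tz": 0.105},{"aperture": 12,"tx": 0.0033,"tz": 0.1117},{"aperture": 12,"tx": 0.0033,"tz": 0.115},{"aperture": 12,"tx": 0.0033,"tz": 0.1167},{"aperture": 12,"tx": 0.0033,"tz": 0.1183},{"aperture": 12,"tx": 0.0033,"tz": 0.1183},{"aperture": 12,"tx": 0.0033,"tz": 0.1183}]}}

```text
clock: 20.43
position: [511.8, 293.7, 13.8]
tool_rot: [0.684, 0.729, 0.001, 0.0]
ft_force: [-0.5, -0.4, 4.6]
width: 23.9
finger_force: 22.3
```

```bash
python3 go.py
```

```text
yaw 93.6 pos [511.8 293.7  13.8] w 23.9 f 22.3 ft [-0.5 -0.4  4.6] t 20.4333
```

To row units: -120 mm is -0.2, -80 mm is -0.1333.

{"method": "creep_tool", "body": {"plan": [{"aperture": 27},{"aperture": 31},{"aperture": 35},{"aperture": 38},{"aperture": 38},{"aperture": 38,"tz": -0.0167},{"aperture": 38,"tz": -0.0667},{"aperture": 38,"tz": -0.1333},{"aperture": 38,"tz": -0.2},{"aperture": 38,"tz": -0.2},{"aperture": 38,"tz": -0.2},{"aperture": 38,"tz": -0.2}]}}

```text
clock: 21.43
position: [511.2, 293.4, 133.2]
tool_rot: [0.684, 0.729, 0.0, 0.0]
ft_force: [0.5, -0.6, -0.8]
width: 37.9
finger_force: 0.0
```

```bash
python3 go.py 656,-241.5,134,73.2 656,-241.5,70,73.2
```

```text
656,-241.5,134,73.2 -> [-543.   110.8   -0.9] turn 0.356
656,-241.5,70,73.2 -> [-543.   110.8   63.1] turn 0.356
yaw 93.6 pos [511.2 293.4 133.2] w 37.9 f 0.0 ft [ 0.5 -0.6 -0.8] t 21.4333
```

To row units: -543 mm is -0.905, 111 mm is 0.185, 0.356 rad is 0.178.

{"method": "creep_tool", "body": {"plan": [{"aperture": 66,"tx": -0.905,"ty": 0.185,"spin": 0.178},{"aperture": 66,"tx": -0.905,"ty": 0.185,"spin": 0.178},{"aperture": 66,"tx": -0.905,"ty": 0.185,"spin": 0.178},{"aperture": 66,"tx": -0.905,"ty": 0.185,"spin": 0.178},{"aperture": 66,"tx": -0.905,"ty": 0.185,"spin": 0.178},{"aperture": 66,"tx": -0.905,"ty": 0.185,"spin": 0.178},{"aperture": 66,"tx": -0.905,"ty": 0.185,"spin": 0.178},{"aperture": 66,"tx": -0.905,"ty": 0.185,"spin": 0.178},{"aperture": 66,"tx": -0.905,"ty": 0.185,"spin": 0.178},{"aperture": 66,"tx": -0.905,"ty": 0.185,"spin": 0.178},{"aperture": 66,"tx": -0.905,"ty": 0.185,"spin": 0.178},{"aperture": 66,"tx": -0.905,"ty": 0.185,"spin": 0.178},{"aperture": 66,"tx": -0.905,"ty": 0.185,"spin": 0.178},{"aperture": 66,"tx": -0.905,"ty": 0.185,"spin": 0.178},{"aperture": 66,"tx": -0.905,"ty": 0.185,"spin": 0.178},{"aperture": 66,"tx": -0.905,"ty": 0.185,"spin": 0.178},{"aperture": 66,"tx": -0.905,"ty": 0.185,"spin": 0.178},{"aperture": 66,"tx": -0.905,"ty": 0.185,"tz": 0.0583,"spin": 0.178},{"aperture": 66,"tx": -0.905,"ty": 0.185,"tz": 0.105,"spin": 0.178},{"aperture": 66,"tx": -0.905,"ty": 0.185,"tz": 0.105,"spin": 0.178}], "squeeze": 40}}

```text
clock: 23.1
position: [653.9, -238.7, 64.1]
tool_rot: [0.802, 0.597, -0.002, -0.004]
ft_force: [-1.3, 0.9, -1.0]
width: 65.9
finger_force: 0.0
```

```bash
python3 go.py 656,-241.5,12,73.2
```

Run:
```python
from h import *
p,d,W=cloud("scene"); q=vision.grab_frame("top")[0]; cv2.imwrite("pics/b1.png",cv2.resize(np.hstack([p[220:440,220:420,::-1],q[100:320,80:260,::-1]]),None,fx=2,fy=2));
```

```text
656,-241.5,12,73.2 -> [-2.1  3.2 52.1] turn 0.002
yaw 73.3 pos [ 653.9 -238.7   64.1] w 65.9 f 0.0 ft [-1.3  0.9 -1. ] t 23.1
```

View pics/b1.png

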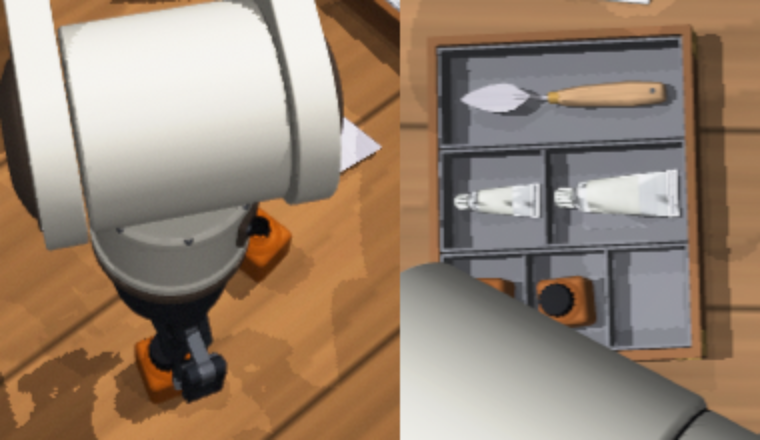

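Knife and both tubes sit in their compartments (right half). The gripper is over the capped bottle at about (175,370), and the open bottle at (265,245) is clear.

To row units: 56 mm is 0.0933, 50 mm is 0.0833.

{"method": "creep_tool", "body": {"plan": [{"aperture": 66},{"aperture": 66,"tz": 0.025},{"aperture": 66,"tz": 0.0583},{"aperture": 66,"tz": 0.0833},{"aperture": 66,"tz": 0.0933},{"aperture": 66,"tz": 0.0933},{"aperture": 66,"tz": 0.0933}], "squeeze": 40}}

```text
clock: 23.78
position: [657.0, -241.6, 15.5]
tool_rot: [0.803, 0.596, 0.0, 0.001]
ft_force: [-0.5, -0.8, -0.1]
width: 66.1
finger_force: 0.0
```

```bash
python3 go.py 656,-241.5,14,73.2
```

```text
656,-241.5,14,73.2 -> [-0.1 -1.   1.5] turn 0.0
yaw 73.2 pos [ 657.  -241.6   15.5] w 66.1 f 0.0 ft [-0.5 -0.8 -0.1] t 23.7833
```

{"method": "creep_tool", "body": {"plan": [{"aperture": 30},{"aperture": 30},{"aperture": 30},{"aperture": 30},{"aperture": 30},{"aperture": 30},{"aperture": 30}], "squeeze": 40}}

```text
clock: 24.37
position: [657.0, -241.8, 15.5]
tool_rot: [0.803, 0.596, 0.001, 0.001]
ft_force: [-0.2, 1.0, 8.7]
width: 41.1
finger_force: 41.4
```

```bash
python3 go.py
```

```text
yaw 73.2 pos [ 657.  -241.8   15.5] w 41.1 f 41.4 ft [-0.2  1.   8.7] t 24.3667
```

{"method": "creep_tool", "body": {"plan": [{"aperture": 30,"tz": -0.0167},{"aperture": 30,"tz": -0.05},{"aperture": 30,"tz": -0.1},{"aperture": 30,"tz": -0.1667},{"aperture": 30,"tz": -0.1667},{"aperture": 30,"tz": -0.1667},{"aperture": 30,"tz": -0.1667}]}}

```text
clock: 24.95
position: [656.2, -241.4, 114.3]
tool_rot: [0.803, 0.596, 0.0, 0.0]
ft_force: [-0.2, 0.6, -2.2]
width: 41.5
finger_force: 40.8
```

```bash
python3 go.py 427.3,156.2,115,93.6 427.3,156.2,23,93.6
```

Run:
```python
from h import *
p,d,W=cloud("scene"); cv2.imwrite("pics/b2.png",cv2.resize(p[220:440,220:420,::-1],None,fx=2,fy=2));
```

```text
427.3,156.2,115,93.6 -> [ 314.6 -334.    -0.9] turn -0.356
427.3,156.2,23,93.6 -> [ 314.6 -334.1   91.1] turn -0.356
yaw 73.2 pos [ 656.2 -241.4  114.3] w 41.5 f 40.8 ft [-0.2  0.6 -2.2] t 24.95
```

View pics/b2.png

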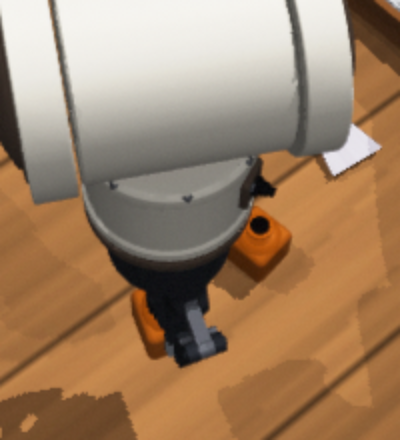

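The bottle is gripped (41 mm). Carrying it to the empty cell.

To row units: -334 mm is -0.5567, 315 mm is 0.525, -0.356 rad is -0.178.

{"method": "creep_tool", "body": {"plan": [{"aperture": 30,"tx": 0.525,"ty": -0.5567,"spin": -0.178},{"aperture": 30,"tx": 0.525,"ty": -0.5567,"spin": -0.178},{"aperture": 30,"tx": 0.525,"ty": -0.5567,"spin": -0.178},{"aperture": 30,"tx": 0.525,"ty": -0.5567,"spin": -0.178},{"aperture": 30,"tx": 0.525,"ty": -0.5567,"spin": -0.178},{"aperture": 30,"tx": 0.525,"ty": -0.5567,"spin": -0.178},{"aperture": 30,"tx": 0.525,"ty": -0.5567,"spin": -0.178},{"aperture": 30,"tx": 0.525,"ty": -0.5567,"spin": -0.178},{"aperture": 30,"tx": 0.525,"ty": -0.5567,"spin": -0.178},{"aperture": 30,"tx": 0.525,"ty": -0.5567,"spin": -0.178},{"aperture": 30,"tx": 0.525,"ty": -0.5567,"spin": -0.178},{"aperture": 30,"tx": 0.525,"ty": -0.5567,"spin": -0.178},{"aperture": 30,"tx": 0.525,"ty": -0.5567,"spin": -0.178},{"aperture": 30,"tx": 0.525,"ty": -0.5567,"spin": -0.178},{"aperture": 30,"tx": 0.525,"ty": -0.5567,"spin": -0.178},{"aperture": 30,"tx": 0.525,"ty": -0.5567,"tz": 0.0333,"spin": -0.178},{"aperture": 30,"tx": 0.525,"ty": -0.5567,"tz": 0.05,"spin": -0.178},{"aperture": 30,"tx": 0.525,"ty": -0.5567,"tz": 0.05,"spin": -0.178},{"aperture": 30,"tx": 0.525,"ty": -0.5567,"tz": 0.05,"spin": -0.178}]}}

```text
clock: 26.58
position: [427.5, 155.9, 83.4]
tool_rot: [0.685, 0.729, -0.001, -0.001]
ft_force: [0.5, -0.7, -0.8]
width: 41.1
finger_force: 41.0
```

```bash
python3 go.py 427.3,156.2,23.5,93.6
```

Run:
```python
from h import *
p,d,W=cloud("scene"); cv2.imwrite("pics/b3.png",cv2.resize(p[100:260,320:520,::-1],None,fx=3,fy=3));
```

```text
427.3,156.2,23.5,93.6 -> [ 0.4 -0.1 59.9] turn -0.001
yaw 93.5 pos [427.5 155.9  83.4] w 41.1 f 41.0 ft [ 0.5 -0.7 -0.8] t 26.5833
```

View pics/b3.png

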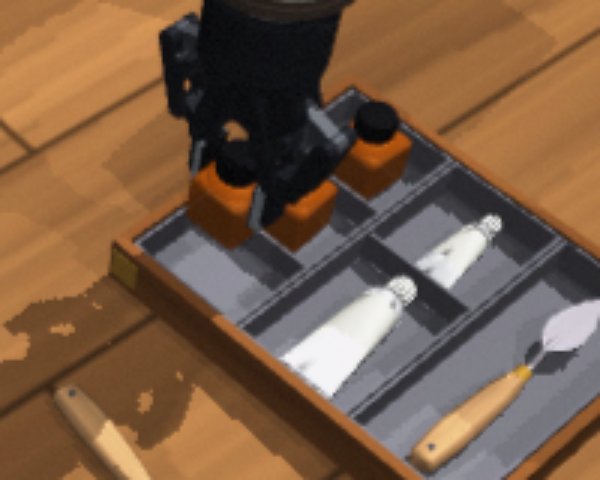

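The bottle is upright over the empty cell. Lowering.

To row units: 57 mm is 0.095, 55 mm is 0.0917.

{"method": "creep_tool", "body": {"plan": [{"aperture": 30,"tz": 0.025},{"aperture": 30,"tz": 0.05},{"aperture": 30,"tz": 0.0717},{"aperture": 30,"tz": 0.085},{"aperture": 30,"tz": 0.0917},{"aperture": 30,"tz": 0.095},{"aperture": 30,"tz": 0.095},{"aperture": 30,"tz": 0.095}]}}

```text
clock: 27.3
position: [427.9, 156.6, 27.5]
tool_rot: [0.684, 0.729, 0.0, 0.0]
ft_force: [-0.5, -0.3, -1.0]
width: 41.5
finger_force: 41.0
```

```bash
python3 go.py 427.3,156.2,23.5,93.6
```

```text
427.3,156.2,23.5,93.6 -> [-0.4 -0.6  4. ] turn 0.0
yaw 93.6 pos [427.9 156.6  27.5] w 41.5 f 41.0 ft [-0.5 -0.3 -1. ] t 27.3
```

To row units: 4 mm is 0.0067, 3.3 mm is 0.0055.

{"method": "creep_tool", "body": {"plan": [{"aperture": 30,"tz": 0.0025},{"aperture": 30,"tz": 0.0042},{"aperture": 30,"tz": 0.0055},{"aperture": 30,"tz": 0.0067},{"aperture": 30,"tz": 0.0067},{"aperture": 30,"tz": 0.0067}]}}

```text
clock: 27.8
position: [427.7, 156.6, 23.9]
tool_rot: [0.684, 0.729, 0.0, 0.0]
ft_force: [-8.6, -2.1, 21.6]
width: 41.3
finger_force: 43.6
```

```bash
python3 go.py
```

```text
yaw 93.6 pos [427.7 156.6  23.9] w 41.3 f 43.6 ft [-8.6 -2.1 21.6] t 27.8
```

Floor reached. Easing up 0.5 mm, opening slightly, then rising.

To row units: -0.5 mm is -0.0008.

{"method": "creep_tool", "body": {"plan": [{"aperture": 30,"tz": -0.0008},{"aperture": 43,"tz": -0.0008},{"aperture": 45,"tz": -0.0008},{"aperture": 47,"tz": -0.0008},{"aperture": 48,"tz": -0.0008},{"aperture": 48,"tz": -0.0008}]}}

```text
clock: 28.3
position: [427.5, 156.6, 23.2]
tool_rot: [0.684, 0.729, -0.0, -0.0]
ft_force: [0.4, 0.2, -0.2]
width: 48.1
finger_force: 0.0
```

{"method": "creep_tool", "body": {"plan": [{"aperture": 48,"tz": -0.0167},{"aperture": 48,"tz": -0.05},{"aperture": 48,"tz": -0.1},{"aperture": 48,"tz": -0.1667},{"aperture": 48,"tz": -0.2333},{"aperture": 48,"tz": -0.2333}]}}

```text
clock: 28.8
position: [429.9, 157.1, 171.4]
tool_rot: [0.684, 0.729, 0.004, 0.003]
ft_force: [0.4, 0.1, 1.7]
width: 47.7
finger_force: 0.0
```

{"method": "creep_tool", "body": {"plan": [{"aperture": 48,"tx": -0.1667},{"aperture": 48,"tx": -0.3333},{"aperture": 48,"tx": -0.5},{"aperture": 48,"tx": -0.6667},{"aperture": 48,"tx": -0.6667},{"aperture": 48,"tx": -0.6667},{"aperture": 48,"tx": -0.6667},{"aperture": 48,"tx": -0.6667},{"aperture": 48,"tx": -0.6667},{"aperture": 48,"tx": -0.6667},{"aperture": 48,"tx": -0.6667},{"aperture": 48,"tx": -0.6667},{"aperture": 48,"tx": -0.6667}]}}

```text
clock: 29.88
position: [452.6, -242.2, 163.6]
tool_rot: [0.685, 0.729, 0.0, -0.0]
ft_force: [1.4, 1.0, -0.3]
width: 47.7
finger_force: 0.0
```

Run:
```python
from h import *
p,d,W=cloud("scene"); cv2.imwrite("pics/e1.png",p[:,:,::-1]); np.save("eW",W)
B={"ink":(427.3,156.2,32,42)}
P=W[seg(W,(427,156),30,45,80)]; print(len(P),"top",P[P[:,2]>60].mean(0).round(1),P[:,2].max())
for q,(x,y,z) in {"ref bottle":(422.9,227.6,60)}.items():
    P=W[seg(W,(x,y),30,45,80)]; print(q,P[P[:,2]>60].mean(0).round(1),P[:,2].max())
m=comp(W,*T["open"]); print("open",cv2.minAreaRect(W[m][:,:2].astype(np.float32)))
```

```text
303 top [429.5 153.3  65.4] 69.66369853286733
ref bottle [422.8 223.7  65.4] 69.79072971704761
open ((621.36279296875, -124.36719512939453), (43.0345458984375, 42.829627990722656), 9.552803039550781)
```

View pics/e1.png

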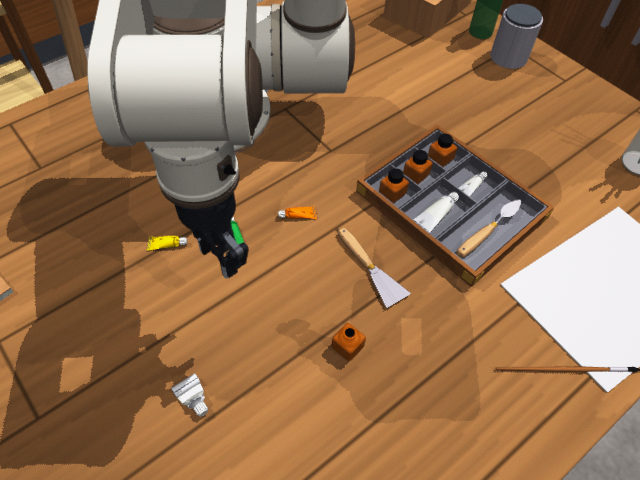

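All four things are in their compartments: bottle (395,182), large tube (435,212), small tube (472,185), knife (490,228). The placed bottle's cap is level with the fixed ones. The scraper (372,270), open bottle (348,340) and spent tube (190,393) are where they were. Handing in.

{"method": "creep_tool", "body": {"plan": [{"aperture": 48},{"aperture": 48}]}}

```text
clock: 30.1
position: [452.9, -241.7, 163.6]
tool_rot: [0.684, 0.729, 0.0, 0.0]
ft_force: [-0.7, -0.8, 0.3]
width: 48.1
finger_force: 0.0
```

```bash
python3 -c "
from cell import job; print(job.sign_off())"
```

```text
the job is handed in; nothing more can be done
None
```

I packed the knife, both tubes and the capped bottle into their compartments, left the look-alikes where they were, and handed the job in at about 30 s; the sign-off returned no verdict.

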